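# Sweep the loose nuts into the bay on the crate-repair bench

### The arm

A 6-joint arm with a two-finger parallel gripper is mounted at the origin on the work surface. World frame = base frame: x ahead of the robot, y to its left, z up, the work surface at z = 0. Lengths are in m, angles in rad, forces in N, time in s.
With the tool pointing down it reaches from about 0.275 to 0.725 m from the base axis. Payload 15.9 kg.
Tool frame: the origin (TCP) lies at the very end of the fingers, on their centre line; the grasp point (between the pads) lies 19 mm behind it (r.grip_point_offset is the z of the grasp point in the tool frame, in m); z points along the fingers, y is the line along which they close (so a half turn about z gives the same grasp; the last joint's range is limited). The gripper opens to 85 mm and grips with 20 to 120 N. Pads are 22 mm wide; open, the fingers measure 114 mm over their backs; the gripper's body (76 mm by 85 mm) begins 54 mm behind the grasp point. The pads swing forward as they close: fully open they stand 13 mm farther back than shut.
Start: joints at [1.256, 0.213, -0.034, 1.323, 0, 1.571], TCP at [0.155, 0.475, 0.204] pointing down, gripper open.
Joint ranges: [-2.98, 2.98], [-0.74, 1.72], [-1.14, 1.35], [-2.1, 2.04], [-1.57, 1.44], [-3.14, 3.14]. Speed limits (rad/s): [1.89, 1.89, 2.39, 2.57, 3.14, 3.14].

### API

Orientations are given as a rotation vector (axis times angle).
In Python, from plant import r gives the robot as it stands.
- The arm moves only by the tool drive_tool, never from a script. Its argument "deltas" is a list that holds one entry, the list of rows, each a list of 7 numbers: the gripper's target within -1 to 1 (shut at 1, half-way at 0, fully open at -1), then the shift along the tool's x, y, z in cm, then the turn, a rotation vector about the tool's x, y, z in degrees. A call has exactly 5 rows; each row shifts and turns the commanded pose from where the row before left it, along the tool's axes as they then stand; what a row does not reach is not made up. A row lasts 1/10 s, in which the tool goes at most 50 mm and 8.59 degrees, less where a joint would pass 70% of its speed; a pose out of reach is approached as far as the arm can. A call with a gripper value outside its range is refused whole. The fingers move at their own pace and stop on an object; "force" is the grip in N (left out, the last holds). Time passes only in rows, so rows that do not move let the fingers close, or fill a call up. It gives the time, the measured TCP pose, the force, the opening and the grip force at its end, in the units of the state.
- r.get_state(): the state, without advancing time (a new reading comes with each control period).
- r.snapshot(name): name is "side" or "top"; returns a dict with "pixels" (384x512x3 uint8, red, green, blue), "fx", "fy", "cx", "cy" (pixels), "world_from_camera" (4x4, takes a point from camera to world coordinates). Camera axes: x right, y up, looking along -z (the intrinsics and any distortion apply to the point x, -y, -z); pixel columns grow to the right and rows downward; lengths in m; the calibration is good to about 2 mm. A picture is of the moment at which its call begins. There is no depth.
- r.hand_in(): hands the job in; it is judged then, once.
Trained networks look in the newest picture that a camera, given by its name, has taken for a name from the list of things; names that differ only in an ending like _2 or _b are one class to them, and where a whole thing is asked for, a point or a joint stands for the part that bears it (a point fixed in the world has none). Each returns a list of dicts, best first, with "confidence" (0 to 1); they miss things now and then, are a little off and sometimes report something else, mostly with a low value. They report only what shows in the picture. A call takes as long as a camera call. They do not tell look-alikes from the thing itself.
- r.find_in(camera, thing): "position" ([column, row] in pixels, amid what is visible of it).
- r.mark_of(camera, thing): "position" ([column, row] in pixels: a listed point, or the origin of a listed thing).
The state is a dict: "time_s": time; "joint_positions": joint angles; "qvel": joint speeds; "joint_efforts": joint torques, N m; "position": TCP position; "eef_rot": TCP orientation; "ft_force": force on the tool from outside, world axes, zero at the start; "wrist_torque": the same for the moment, N m; "finger_gap": finger opening in m; "grip_force": force on a finger pad.
Only numpy, scipy, OpenCV 4.12 (cv2) and the standard library are available. Lean on these libraries where they do the work, as an engineer would, in place of code of your own. Each camera call takes 0.05 s, during which the arm holds its last target. There are 200 camera calls.

### The job

Three large steel hex nuts are lying about on the bench. Sweep all three along the bench with the fingers, through the open front of the wooden bay, until each lies flat and wholly inside it. Do not pick any nut up, and leave the tin, the block and everything else where it stands.

Things in the scene. Friction and masses are not known exactly. Their poses are not given: they have to be found in the camera images.
- bay: three-sided wooden bay fixed to the bench, open at the side facing the robot and above; its dark floor is level with the bench. Inside 200 mm wide, 110 mm deep; walls 12 mm thick, 30 mm high. Origin: bench level, middle of the open mouth (line joining the side walls' front ends); x points into the bay (back wall at x = 110 mm), y along the mouth (side walls at y = -100, +100 mm), z up.
- nut1: steel hex nut lying flat on the bench, 36 mm across flats (42 mm over corners), 18 mm high, with a 24 mm through hole, about 0.11 kg. One of three identical ones. Origin: centre of its underside, z up.
- nut2: steel hex nut lying flat on the bench, 36 mm across flats (42 mm over corners), 18 mm high, with a 24 mm through hole, about 0.11 kg. One of three identical ones. Origin: centre of its underside, z up.
- nut3: steel hex nut lying flat on the bench, 36 mm across flats (42 mm over corners), 18 mm high, with a 24 mm through hole, about 0.11 kg. One of three identical ones. Origin: centre of its underside, z up.
- tin: small closed round steel tin standing upright among the nuts, 40 mm diameter, 42 mm high, loose; to be left alone. Origin: centre of its underside.
- block: small wooden block standing among the nuts, 40 x 30 mm (its x, y), 34 mm high, loose; to be left alone. Origin: centre of its underside.
- hammer: hammer lying at the left side of the bench, to be left alone. Its handle runs along its x.
- wrench: open-ended wrench lying at the right side of the bench, to be left alone. It runs along its x.
- jar: amber glass jar with a dark cap, 64 mm diameter, 85 mm high, standing at the left beyond the nuts, to be left alone. Origin: centre of its underside.
- mug: white mug, 76 mm diameter, 85 mm high, standing at the right beyond the nuts, to be left alone. Origin: centre of its underside.
Not all that is in view belongs to the job. Leave any green or yellow look-alike of the nut2 alone.

How it is judged:
At the end, for the whole second after the job is handed in: Every nut lies flat on the bay's floor (underside below 12 mm, tilted less than 0.2 rad) and at rest, its centre at least 18 mm past the mouth line and between the bay's walls (x of nut1 in the frame of bay between 0.018 and 0.11 m and y of nut1 in the frame of bay between -0.1 and 0.1 m and height (world z) of each of nut1, nut2, nut3 below 0.012 m and angle between each of nut1, nut2, nut3's own z axis and vertical below 0.2 rad and linear speed of each of nut1, nut2, nut3 below 0.01 m/s and x of nut2 in the frame of bay between 0.018 and 0.11 m and y of nut2 in the frame of bay between -0.1 and 0.1 m and x of nut3 in the frame of bay between 0.018 and 0.11 m and y of nut3 in the frame of bay between -0.1 and 0.1 m); the robot touches nothing.
It fails at once if a nut is lifted off the bench (its underside centre more than 15 mm up) (height (world z) of any of nut1, nut2, nut3 above 0.015 m).
It fails at once if anything other than the nuts is shifted by more than 15 mm (distance of any of tin, block, hammer, wrench, jar, mug from where it was at the start of the episode above 0.015 m).
It fails at once if the tin, block, jar or mug is tipped over (angle between any of tin, block, jar, mug's own z axis and vertical above 0.5 rad).
It also fails if it takes over 72 s, if anything falls off the work surface, if the arm or the gripper's body presses on something with over 40 N, if the wrist force passes 120 N, or if a joint passes its speed limit or range.

## Working session

There is one attempt and no reset: what is moved stays moved. The work goes in short steps, Python scripts to look and compute and a tool call to move; the robot and the scene stay as the last step left them, time stands still between calls to the robot, and variables do not carry over. Pictures are saved under pics/ and viewed, at most 10 in all, crops included, and the job is handed in when it is done.

Besides the shell and the picture viewer there is one more tool, called after "Call:" as name(argument=value, ...), one argument or row to a line, values as JSON. drive_tool: Moves the arm, as the interface text tells. Its arguments: {"type":"object","properties":{"deltas":{"type":"array","items":{"type":"array","items":{"type":"array","items":{"type":"number"}}}},"force":{"type":"number"}},"required":["deltas"]}

```bash
mkdir -p pics
cat > h.py <<'E'
import numpy as np, cv2
from plant import r
def snap(c,fn=None):
    s=r.snapshot(c)
    if fn: cv2.imwrite('pics/'+fn,s['pixels'][:,:,::-1])
    return s
def ray(s,p,z=0.0):
    T=np.array(s['world_from_camera']);d=T[:3,:3]@np.array([(p[0]-s['cx'])/s['fx'],-(p[1]-s['cy'])/s['fy'],-1])
    o=T[:3,3];return (o+d*(z-o[2])/d[2])[:2]
E
python3 - <<'E'
from h import *
for c in('top','side'):
    s=snap(c,c+'0.png');print(c,{k:np.round(v,3).tolist() for k,v in s.items() if k!='pixels'})
    for t,z in(('nut1',0),('tin',0),('block',0),('bay',0),('hammer',0),('wrench',0),('jar',0),('mug',0)):
        for d in r.mark_of(c,t): print(t,round(d['confidence'],2),np.round(d['position'],1),ray(s,d['position'],z).round(3))
st=r.get_state();print(st['position'],st['eef_rot'],st['finger_gap'],st['time_s'])
E
```

```text
top {'fx': 382.624, 'fy': 382.624, 'cx': 249.846, 'cy': 189.47, 'world_from_camera': [[0.0, 0.984, -0.176, 0.272], [-1.0, 0.001, 0.003, 0.024], [0.003, 0.176, 0.984, 1.332], [0.0, 0.0, 0.0, 1.0]]}
nut1 0.61 [321.6 200.4] [ 0.471 -0.232]
nut1 0.59 [221.2 209.5] [0.438 0.121]
nut1 0.55 [270.1 233.5] [ 0.355 -0.049]
nut1 0.52 [238.7 231.6] [0.361 0.06 ]
nut1 0.52 [209.2 244.7] [0.316 0.161]
nut1 0.5 [252.  205.3] [0.453 0.013]
nut1 0.42 [301.  237.5] [ 0.341 -0.156]
tin 0.53 [186.2 202.5] [0.463 0.244]
tin 0.38 [131.4 222.4] [0.393 0.433]
block 0.45 [290.  210.3] [ 0.436 -0.12 ]
bay 0.81 [244.6 156.3] [0.631 0.04 ]
hammer 0.8 [132.6 224.4] [0.386 0.428]
wrench 0.7 [383.9 215.5] [ 0.418 -0.448]
wrench 0.36 [141.1 146.7] [0.666 0.413]
wrench 0.19 [365.  153.8] [ 0.641 -0.393]
mug 0.74 [367.6 156.9] [ 0.629 -0.402]
mug 0.42 [323.1 200.3] [ 0.471 -0.237]
side {'fx': 380.217, 'fy': 380.217, 'cx': 262.287, 'cy': 195.336, 'world_from_camera': [[0.991, 0.071, -0.114, 0.389], [-0.134, 0.606, -0.784, -0.847], [0.013, 0.792, 0.61, 0.726], [0.0, 0.0, 0.0, 1.0]]}
nut1 0.73 [257.2 278.3] [ 0.468 -0.242]
nut1 0.61 [230.3 192.2] [0.427 0.113]
nut1 0.6 [208.4 227.9] [ 0.354 -0.046]
nut1 0.51 [244.9 210.7] [0.463 0.017]
nut1 0.5 [193.1 188.3] [0.31  0.147]
nut1 0.46 [210.3 257.1] [ 0.357 -0.158]
nut1 0.44 [212.9 202.4] [0.371 0.068]
tin 0.66 [239.5 169.1] [0.467 0.24 ]
block 0.74 [242.4 247.4] [ 0.442 -0.133]
block 0.47 [244.8 211.3] [0.463 0.014]
bay 0.57 [296.2 200.5] [0.625 0.047]
bay 0.3 [240.  168.9] [0.469 0.241]
hammer 0.68 [210.9 141.7] [0.375 0.44 ]
jar 0.86 [289.5 140.4] [0.676 0.417]
mug 0.87 [340.3 325.4] [ 0.631 -0.394]
mug 0.53 [295.4 198.5] [0.625 0.057]
[0.15482925 0.47540483 0.20412907] [4.92561694e-01 3.10271432e+00 4.81811862e-05] 0.08550527378959247 0.9
```

View pics/top0.png

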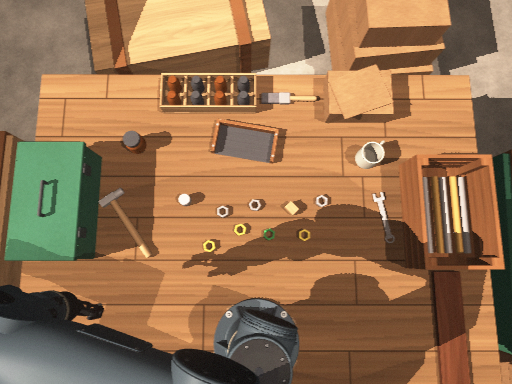

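View pics/side0.png

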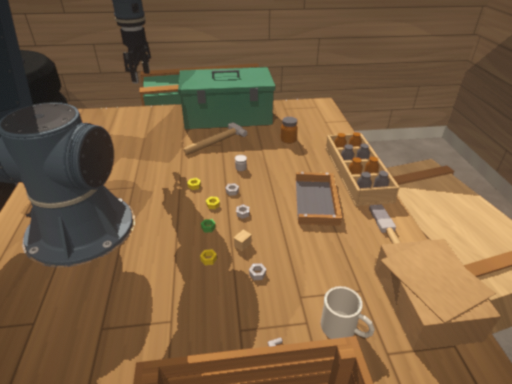

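The steel nuts look to be at top (222,211), (255,205) and (322,201). The look-alikes are green (269,234) and yellow (209,246), (240,230) and (304,235). I'll confirm this in one enlarged crop that includes the bay.

Run:
```python
from h import *
i=cv2.imread('pics/top0.png')[110:255,170:340]
cv2.imwrite('pics/c.png',cv2.resize(i,None,fx=4,fy=4,interpolation=cv2.INTER_CUBIC))
```

```text
(no output)
```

View pics/c.png

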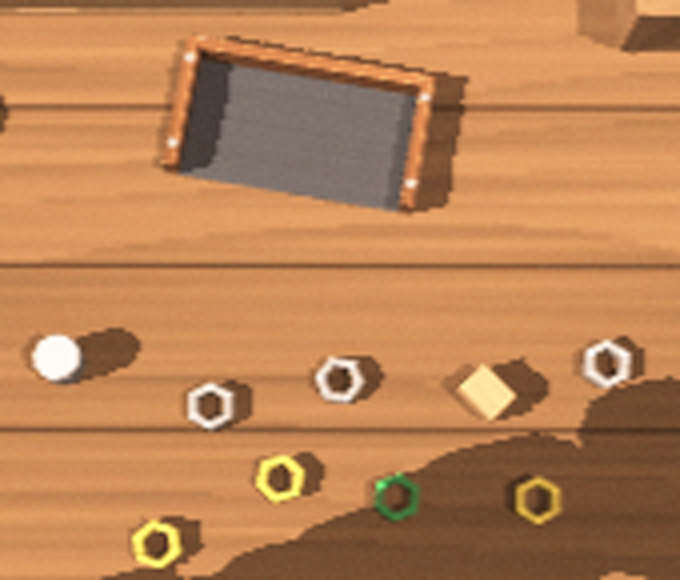

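Run:
```python
from h import *
s=snap('top'); s2=snap('side')
for p in((222.75,211.25),(255,204.75),(321.75,200.5)): print('nut',ray(s,p,.014).round(3))
for p in((230.3,192.2),(244.9,210.7),(257.2,278.3)): print('side nut',ray(s2,p,.0).round(3))
L,R=ray(s,(215,153)),ray(s,(270,162.4));print('LR',L,R,np.linalg.norm(L-R),(L+R)/2,np.degrees(np.arctan2(*(L-R)[::1])))
print('tin',ray(s,(184,199),.042),'block',ray(s,(291.7,208),.034))
# bay walls top corners z=.03 (outer back l, r; front l, r)
for p in((217.5,119.5),(278.5,128.5),(210.5,151),(274,162.5)): print(ray(s,p,.03).round(3))
```

```text
nut [0.431 0.115]
nut [0.453 0.003]
nut [ 0.469 -0.229]
side nut [0.427 0.113]
side nut [0.463 0.017]
side nut [ 0.468 -0.242]
LR [0.64292473 0.14626447] [ 0.60835398 -0.05123342] 0.20050075809746934 [0.62563936 0.04751553] 9.928670737787913
tin [0.46913162 0.24537171] block [ 0.43954028 -0.12203092]
[0.758 0.137]
[ 0.725 -0.081]
[0.642 0.159]
[ 0.6   -0.064]
```

Call:
drive_tool(
  deltas=[
    [[0.3,0,0,0,0,0,-6],[0.3,0,0,0,0,0,-6],[0.3,0,0,0,0,0,-6],[0.3,0,0,0,0,0,0],[0.3,0,0,0,0,0,0]],
  ],
  force=20,
)

```text
time_s: 1.5
position: [0.1548, 0.4754, 0.2041]
eef_rot: [0.006, 3.142, 0.0]
ft_force: [-0.2, 0.4, -0.3]
finger_gap: 0.0301
grip_force: 0.0
```

Call:
drive_tool(
  deltas=[
    [[0.3,-2.3,-3.6,0,0,0,0],[0.3,-2.3,-3.6,0,0,0,0],[0.3,-2.3,-3.6,0,0,0,0],[0.3,-2.3,-3.6,0,0,0,0],[0.3,-2.3,-3.6,0,0,0,0]],
  ],
)

```text
time_s: 2.0
position: [0.2702, 0.2939, 0.2042]
eef_rot: [0.005, 3.141, 0.0]
ft_force: [0.7, 0.2, 0.2]
finger_gap: 0.03
grip_force: 0.0
```

Call:
drive_tool(
  deltas=[
    [[0.3,-2.3,-3.6,1,0,0,0],[0.3,-2.3,-3.6,2,0,0,0],[0.3,-2.3,-3.6,2,0,0,0],[0.3,-2.3,-3.6,2,0,0,0],[0.3,-2.3,-3.6,2,0,0,0]],
  ],
)

```text
time_s: 2.5
position: [0.3853, 0.1136, 0.1136]
eef_rot: [0.006, 3.141, 0.0]
ft_force: [0.8, 0.6, -0.7]
finger_gap: 0.0298
grip_force: 0.0
```

Call:
drive_tool(
  deltas=[
    [[0.3,0,0.2,4,0,0,0],[0.3,0,0,3.5,0,0,0],[0.3,0,0,2,0,0,0],[0.3,0,0,1.4,0,0,0],[0.3,0,0,0,0,0,0]],
  ],
)

```text
time_s: 3.0
position: [0.3833, 0.1168, 0.0037]
eef_rot: [-0.005, -3.139, 0.001]
ft_force: [-0.5, -0.3, -0.0]
finger_gap: 0.0298
grip_force: 0.0
```

Run:
```python
from h import *
s=snap('side')['pixels'][120:320,150:350]
t=snap('top')['pixels'][120:270,170:370]
im=np.hstack([cv2.resize(s,(400,400)),cv2.resize(t,(400,300)) if 0 else cv2.copyMakeBorder(cv2.resize(t,(400,300)),0,100,0,0,cv2.BORDER_CONSTANT)])
cv2.imwrite('pics/a1.png',im[:,:,::-1]); print(r.get_state()['position'])
```

```text
[0.38470846 0.11733587 0.00554766]
```

View pics/a1.png

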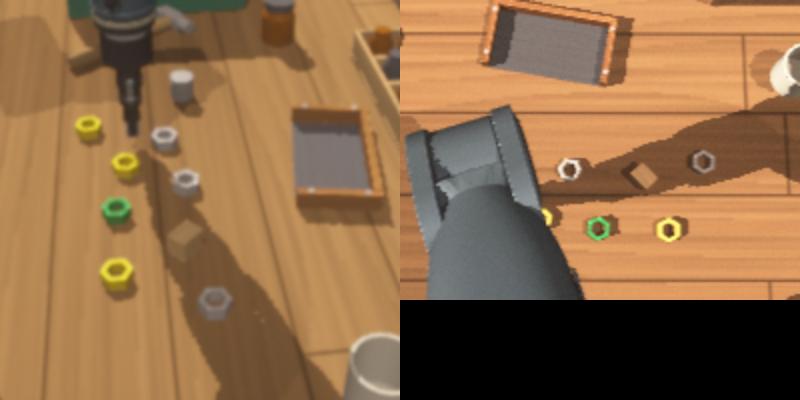

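Call:
drive_tool(
  deltas=[
    [[0.3,-1,0,0,0,0,0],[0.3,-1,0,0,0,0,0],[0.3,-1.5,-0.1,0,0,0,0],[0.3,-1.5,-0.1,0,0,0,0],[0.3,-1.5,-0.1,0,0,0,0]],
  ],
)

```text
time_s: 3.6
position: [0.4516, 0.1143, 0.0057]
eef_rot: [0.002, 3.14, 0.0]
ft_force: [-0.2, 0.7, 0.3]
finger_gap: 0.0296
grip_force: 0.0
```

Call:
drive_tool(
  deltas=[
    [[0.3,-2,-0.2,0,0,0,0],[0.3,-2,-0.2,0,0,0,0],[0.3,-2,-0.2,0,0,0,0],[0.3,-2,-0.2,0,0,0,0],[0.3,-2,-0.2,0,0,0,0]],
  ],
)

```text
time_s: 4.1
position: [0.5517, 0.104, 0.0055]
eef_rot: [0.002, 3.14, 0.0]
ft_force: [-0.1, 0.9, 0.6]
finger_gap: 0.0298
grip_force: 0.0
```

Run:
```python
from h import *
s=snap('side')['pixels'][120:320,150:350]
cv2.imwrite('pics/a2.png',cv2.resize(s,(600,600))[:,:,::-1]); print(r.get_state()['position'])
```

```text
[0.55446392 0.10378049 0.00569928]
```

View pics/a2.png

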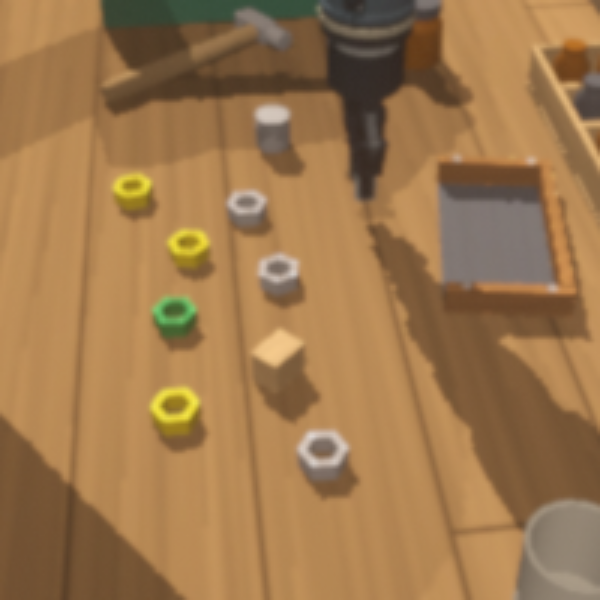

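The nuts haven't moved: A is still at about (247,208) in this crop, while the fingertip is at about (365,190). I'll check how high the fingertips really are.

Run:
```python
from h import *
s=snap('side'); snap('top','t2.png')
T=np.array(s['world_from_camera'])
def proj(P):
    c=T[:3,:3].T@(np.array(P)-T[:3,3]); return (s['cx']+s['fx']*c[0]/-c[2], s['cy']-s['fy']*c[1]/-c[2])
for dz in(0,.01,.02,.03):
  for dy in (-.022,.022): print(dz,dy,np.round((np.array(proj([.5545,.104+dy,dz]))-[150,120])*3))
print('nutA top',(np.array(proj([.431,.115,.018]))-[150,120])*3)
cv2.imwrite('pics/a3.png',cv2.resize(s['pixels'][120:220,220:320],(800,800),interpolation=cv2.INTER_CUBIC)[:600,:,::-1])
for c in('top','side'):
    for d in r.mark_of(c,'nut1'): print(c,np.round(d['position']))
```

```text
0 -0.022 [366. 226.]
0 0.022 [359. 201.]
0.01 -0.022 [366. 218.]
0.01 0.022 [359. 193.]
0.02 -0.022 [366. 210.]
0.02 0.022 [360. 186.]
0.03 -0.022 [366. 203.]
0.03 0.022 [360. 178.]
nutA top [244.35125542 201.41632869]
top [320. 202.]
top [268. 235.]
side [230. 193.]
side [194. 185.]
side [243. 211.]
side [212. 205.]
side [207. 258.]
side [261. 272.]
side [209. 228.]
side [242. 247.]
```

View pics/a3.png

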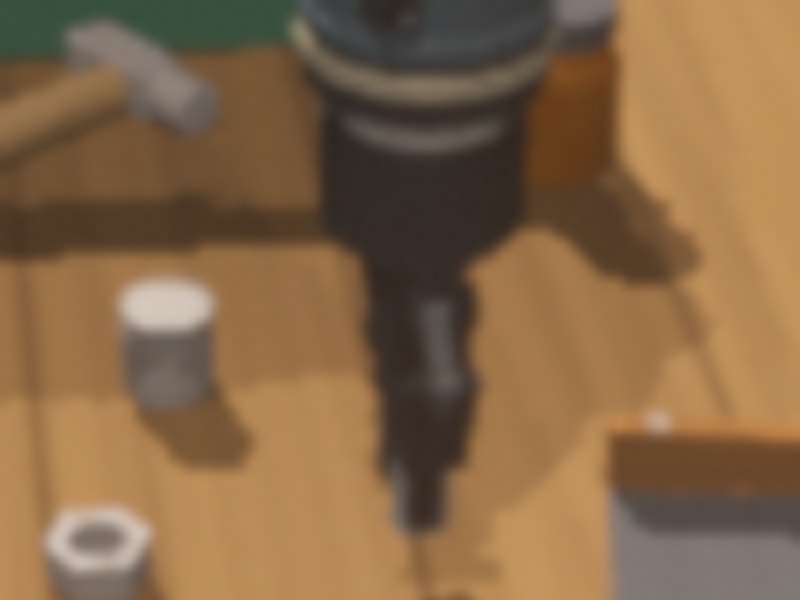

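The fingertip shows at crop row ~530, which puts it about 30 mm above the bench, even though the TCP reads z=5 mm. It therefore passed over the nut. I'll feel down gently for the bench here on clear ground.

Call:
drive_tool(
  deltas=[
    [[0.3,0,0,0.3,0,0,0],[0.3,0,0,0.2,0,0,0],[0.3,0,0,0.2,0,0,0],[0.3,0,0,0.1,0,0,0],[0.3,0,0,0,0,0,0]],
  ],
)

```text
time_s: 4.85
position: [0.5493, 0.1042, -0.003]
eef_rot: [-0.001, -3.141, 0.0]
ft_force: [-0.1, -0.2, -0.3]
finger_gap: 0.03
grip_force: 0.0
```

Call:
drive_tool(
  deltas=[
    [[0.3,0,0,0.2,0,0,0],[0.3,0,0,0.2,0,0,0],[0.3,0,0,0.2,0,0,0],[0.3,0,0,0.1,0,0,0],[0.3,0,0,0,0,0,0]],
  ],
)

```text
time_s: 5.35
position: [0.5494, 0.1041, -0.0101]
eef_rot: [-0.001, -3.141, 0.0]
ft_force: [-0.1, 1.3, -0.2]
finger_gap: 0.0302
grip_force: 0.0
```

Call:
drive_tool(
  deltas=[
    [[0.3,0,0,0.2,0,0,0],[0.3,0,0,0.2,0,0,0],[0.3,0,0,0.1,0,0,0],[0.3,0,0,0,0,0,0],[0.3,0,0,0,0,0,0]],
  ],
)

```text
time_s: 5.85
position: [0.5496, 0.1042, -0.0149]
eef_rot: [-0.001, -3.142, 0.0]
ft_force: [1.4, -0.4, 0.4]
finger_gap: 0.0301
grip_force: 0.0
```

Call:
drive_tool(
  deltas=[
    [[0.3,0,0,0.2,0,0,0],[0.3,0,0,0.2,0,0,0],[0.3,0,0,0,0,0,0],[0.3,0,0,0,0,0,0],[0.3,0,0,0,0,0,0]],
  ],
)

```text
time_s: 6.35
position: [0.5496, 0.1042, -0.0189]
eef_rot: [-0.001, -3.142, -0.0]
ft_force: [0.2, 0.3, 0.8]
finger_gap: 0.0298
grip_force: 0.0
```

Run:
```python
from h import *
s=snap('side')
T=np.array(s['world_from_camera'])
def proj(P):
    c=T[:3,:3].T@(np.array(P)-T[:3,3]); return (s['cx']+s['fx']*c[0]/-c[2], s['cy']-s['fy']*c[1]/-c[2])
for z in(0,.01,.02,.03): print(z,np.round((np.array(proj([.5495,.082,z]))-[220,120])*8))
cv2.imwrite('pics/a4.png',cv2.resize(s['pixels'][120:220,220:320],(800,800),interpolation=cv2.INTER_CUBIC)[:600,:,::-1])
st=r.get_state();print(st['joint_positions'],st['position'])
```

```text
0 [402. 603.]
0.01 [403. 583.]
0.02 [404. 562.]
0.03 [404. 541.]
[ 1.87324535e-01  4.74238524e-01 -2.54382090e-01  8.42163053e-01
  5.64058308e-06  1.87938081e-01] [ 0.54958407  0.10417389 -0.01886956]
```

View pics/a4.png

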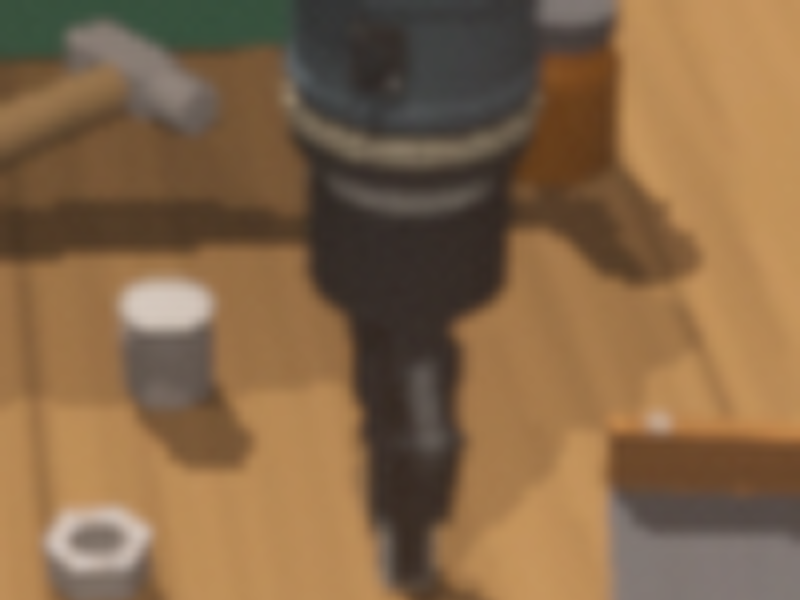

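Tip row is now ~585, about 8 mm above the bench, so the z reading is low by roughly 25 mm and z≈-0.020 is the right sweeping height. I'll go back behind nut A.

Call:
drive_tool(
  deltas=[
    [[0.3,0,0,-4,0,0,0],[0.3,4,0.3,0,0,0,0],[0.3,4,0.3,0,0,0,0],[0.3,4.5,0.3,0,0,0,0],[0.3,4,0.3,0,0,0,0]],
  ],
)

```text
time_s: 6.9
position: [0.3826, 0.1161, 0.021]
eef_rot: [-0.001, -3.141, -0.0]
ft_force: [-0.2, 0.4, 0.2]
finger_gap: 0.0298
grip_force: 0.0
```

Call:
drive_tool(
  deltas=[
    [[0.3,0,0,2,0,0,0],[0.3,0,0,1.5,0,0,0],[0.3,0,0,0.6,0,0,0],[0.3,0,0,0,0,0,0],[0.3,0,0,0,0,0,0]],
  ],
)

```text
time_s: 7.4
position: [0.3849, 0.1163, -0.0195]
eef_rot: [0.001, 3.141, 0.0]
ft_force: [-0.3, 0.0, 0.3]
finger_gap: 0.0299
grip_force: 0.0
```

Call:
drive_tool(
  deltas=[
    [[0.3,-1,0,0,0,0,0],[0.3,-1,0,0,0,0,0],[0.3,-1.5,-0.1,0,0,0,0],[0.3,-1.5,-0.1,0,0,0,0],[0.3,-1.5,-0.1,0,0,0,0]],
  ],
)

```text
time_s: 7.9
position: [0.4511, 0.1132, -0.0197]
eef_rot: [0.001, 3.141, 0.0]
ft_force: [-1.7, -0.4, 2.2]
finger_gap: 0.0297
grip_force: 1.0
```

Run:
```python
from h import *
s=snap('side')['pixels'][120:280,150:330]
cv2.imwrite('pics/a5.png',cv2.resize(s,(675,600),interpolation=cv2.INTER_CUBIC)[:,:,::-1]); print(r.get_state()['position'])
```

```text
[ 0.45361382  0.11324931 -0.01939912]
```

View pics/a5.png

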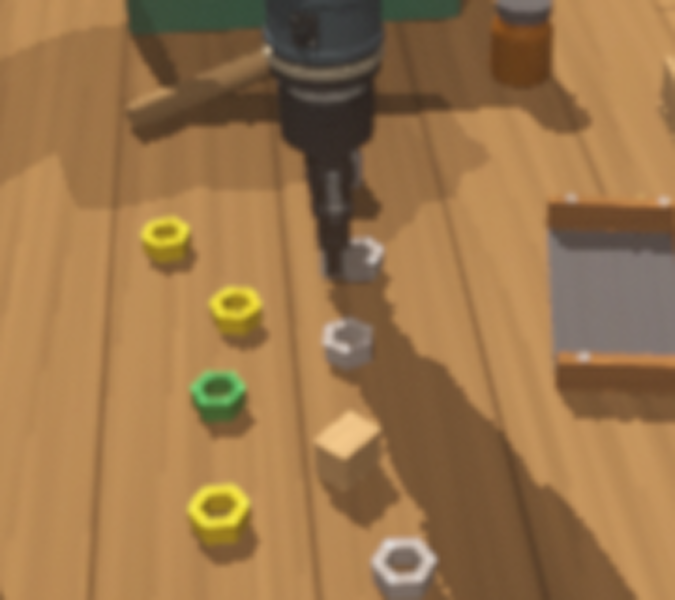

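Nut A is now moving ahead of the fingers, at crop (357,258). Pushing on.

Call:
drive_tool(
  deltas=[
    [[0.3,-2,-0.2,0,0,0,0],[0.3,-2,-0.2,0,0,0,0],[0.3,-2,-0.2,0,0,0,0],[0.3,-2,-0.2,0,0,0,0],[0.3,-2,-0.2,0,0,0,0]],
  ],
)

```text
time_s: 8.45
position: [0.5507, 0.103, -0.0199]
eef_rot: [-0.001, -3.142, -0.0]
ft_force: [-1.3, 0.0, 0.9]
finger_gap: 0.0298
grip_force: 0.8
```

Call:
drive_tool(
  deltas=[
    [[0.3,-2,-0.1,0,0,0,0],[0.3,-2,-0.1,0,0,0,0],[0.3,-2,-0.1,0,0,0,0],[0.3,-2,-0.1,0,0,0,0],[0.3,-2,-0.1,0,0,0,0]],
  ],
)

```text
time_s: 8.95
position: [0.6506, 0.0979, -0.0199]
eef_rot: [-0.001, -3.142, -0.0]
ft_force: [-1.8, 0.2, 1.5]
finger_gap: 0.0301
grip_force: 1.0
```

```bash
cat >> h.py <<'E'
M=np.array([.626,.0475]);a=np.radians(9.93);ex=np.array([np.cos(a),-np.sin(a)]);ey=np.array([np.sin(a),np.cos(a)])
def nuts():
    for c in('top','side'):
        s=snap(c)
        for d in r.mark_of(c,'nut1'):
            w=ray(s,d['position']);print(c,round(d['confidence'],2),np.round(d['position']),w.round(3),'bay',round((w-M)@ex,3),round((w-M)@ey,3))
    st=r.get_state();print(np.round(st['position'],4),st['time_s'])
E
python3 -c "
from h import *
nuts()"
```

```text
top 0.62 [320. 200.] [ 0.472 -0.225] bay -0.105 -0.295
top 0.58 [300. 235.] [ 0.349 -0.152] bay -0.238 -0.245
side 0.71 [259. 272.] [ 0.474 -0.223] bay -0.103 -0.293
side 0.69 [243. 210.] [0.458 0.019] bay -0.16 -0.057
side 0.69 [213. 206.] [0.371 0.051] bay -0.251 -0.041
side 0.56 [307. 189.] [0.671 0.101] bay 0.036 0.06
side 0.53 [212. 257.] [ 0.36  -0.156] bay -0.227 -0.247
side 0.48 [193. 188.] [0.311 0.151] bay -0.328 0.048
side 0.43 [210. 228.] [ 0.36  -0.047] bay -0.246 -0.139
[ 0.6495  0.098  -0.0203] 9.15
```

Call:
drive_tool(
  deltas=[
    [[0.3,-1,0,0,0,0,0],[0.3,-0.6,0,0,0,0,0],[0.3,0,0,0,0,0,0],[0.3,3,0,0,0,0,0],[0.3,0,0,-4,0,0,0]],
  ],
)

```text
time_s: 9.65
position: [0.6236, 0.0967, 0.0122]
eef_rot: [-0.0, -3.122, 0.004]
ft_force: [0.9, 0.0, 0.8]
finger_gap: 0.0299
grip_force: 0.0
```

Call:
drive_tool(
  deltas=[
    [[0.3,4.5,-1.9,0,0,0,0],[0.3,4.5,-1.9,0,0,0,0],[0.3,4.5,-1.9,0,0,0,0],[0.3,4.5,-1.9,0,0,0,0],[0.3,4.5,-1.6,0,0,0,0]],
  ],
)

```text
time_s: 10.15
position: [0.408, 0.0057, 0.0199]
eef_rot: [0.001, 3.141, -0.0]
ft_force: [0.3, -0.2, 0.7]
finger_gap: 0.0299
grip_force: 0.0
```

```bash
python3 -c "
from h import *
nuts()"
```

```text
top 0.62 [302. 234.] [ 0.353 -0.161] bay -0.233 -0.252
top 0.5 [230. 137.] [0.703 0.094] bay 0.067 0.059
top 0.4 [213. 246.] [0.313 0.147] bay -0.326 0.044
top 0.35 [366. 157.] [ 0.628 -0.397] bay 0.078 -0.438
side 0.75 [258. 274.] [ 0.471 -0.229] bay -0.105 -0.299
side 0.6 [196. 186.] [0.321 0.16 ] bay -0.32 0.058
side 0.57 [246. 212.] [0.467 0.012] bay -0.15 -0.063
side 0.53 [207. 230.] [ 0.351 -0.053] bay -0.254 -0.146
side 0.51 [212. 257.] [ 0.361 -0.157] bay -0.226 -0.248
side 0.5 [312. 191.] [0.685 0.087] bay 0.052 0.05
[0.4097 0.006  0.0205] 10.35
```

Call:
drive_tool(
  deltas=[
    [[0.3,0,0,2,0,0,0],[0.3,0,0,1.5,0,0,0],[0.3,0,0,0.5,0,0,0],[0.3,0,0,0,0,0,0],[0.3,-1,0,0,0,0,0]],
  ],
)

```text
time_s: 10.85
position: [0.4206, 0.0064, -0.0195]
eef_rot: [-0.001, -3.141, -0.0]
ft_force: [0.5, -0.2, 0.2]
finger_gap: 0.03
grip_force: 0.0
```

Call:
drive_tool(
  deltas=[
    [[0.3,-1,0,0,0,0,0],[0.3,-1.5,0.1,0,0,0,0],[0.3,-1.5,0.2,0,0,0,0],[0.3,-2,0.3,0,0,0,0],[0.3,-2,0.3,0,0,0,0]],
  ],
)

```text
time_s: 11.35
position: [0.5024, 0.0153, -0.0194]
eef_rot: [0.001, 3.141, -0.0]
ft_force: [-2.7, -0.6, 2.0]
finger_gap: 0.0298
grip_force: 1.1
```

```bash
python3 -c "
from h import *
nuts()"
```

```text
top 0.56 [301. 238.] [ 0.339 -0.157] bay -0.247 -0.251
top 0.5 [213. 245.] [0.317 0.149] bay -0.322 0.046
top 0.39 [321. 202.] [ 0.467 -0.228] bay -0.109 -0.299
side 0.72 [259. 274.] [ 0.475 -0.229] bay -0.102 -0.298
side 0.67 [210. 228.] [ 0.358 -0.048] bay -0.248 -0.14
side 0.61 [268. 208.] [0.534 0.024] bay -0.087 -0.039
side 0.6 [195. 190.] [0.316 0.14 ] bay -0.322 0.038
side 0.51 [212. 206.] [0.369 0.052] bay -0.254 -0.04
side 0.48 [210. 259.] [ 0.355 -0.164] bay -0.23 -0.255
side 0.44 [312. 189.] [0.69  0.101] bay 0.053 0.064
[ 0.5009  0.0152 -0.0199] 11.55
```

B is being pushed, at (0.534, 0.024). Another 15 cm to go.

Call:
drive_tool(
  deltas=[
    [[0.3,-2,0.3,0,0,0,0],[0.3,-2,0.3,0,0,0,0],[0.3,-2,0.2,0,0,0,0],[0.3,-2,0.2,0,0,0,0],[0.3,-2,0.2,0,0,0,0]],
  ],
)

```text
time_s: 12.05
position: [0.6004, 0.027, -0.0198]
eef_rot: [-0.001, -3.141, 0.0]
ft_force: [-0.6, -0.1, -0.5]
finger_gap: 0.0301
grip_force: 0.9
```

Call:
drive_tool(
  deltas=[
    [[0.3,-2,0.2,0,0,0,0],[0.3,-1.5,0.1,0,0,0,0],[0.3,-1.0,0,0,0,0,0],[0.3,-0.5,0,0,0,0,0],[0.3,0,0,0,0,0,0]],
  ],
)

```text
time_s: 12.55
position: [0.6504, 0.03, -0.0199]
eef_rot: [-0.001, -3.141, 0.0]
ft_force: [-0.2, -0.6, -0.7]
finger_gap: 0.0293
grip_force: 0.0
```

```bash
python3 -c "
from h import *
nuts()"
```

```text
top 0.68 [292. 209.] [ 0.442 -0.128] bay -0.151 -0.205
top 0.63 [319. 198.] [ 0.481 -0.221] bay -0.097 -0.29
top 0.49 [300. 238.] [ 0.339 -0.154] bay -0.248 -0.248
side 0.74 [207. 229.] [ 0.35 -0.05] bay -0.255 -0.144
side 0.71 [212. 204.] [0.367 0.062] bay -0.258 -0.031
side 0.69 [261. 273.] [ 0.479 -0.226] bay -0.098 -0.294
side 0.52 [211. 257.] [ 0.359 -0.157] bay -0.228 -0.248
side 0.46 [312. 200.] [0.674 0.044] bay 0.047 0.005
[ 0.65    0.03   -0.0197] 12.75
```

Call:
drive_tool(
  deltas=[
    [[0.3,4,0,0,0,0,0],[0.3,0,0,-4,0,0,0],[0.3,2.2,-4.4,0,0,0,0],[0.3,2.2,-4.4,0,0,0,0],[0.3,2.2,-4.4,0,0,0,0]],
  ],
)

```text
time_s: 13.25
position: [0.5433, -0.1029, 0.0205]
eef_rot: [-0.001, 3.141, -0.0]
ft_force: [0.7, -0.2, 0.2]
finger_gap: 0.0298
grip_force: 0.0
```

Call:
drive_tool(
  deltas=[
    [[0.3,2.3,-4.4,0,0,0,0],[0.3,2.3,-4.4,0,0,0,0],[0.3,2.3,-4.4,0,0,0,0],[0.3,2.3,-4.4,0,0,0,0],[0.3,0,0,0,0,0,-8.4]],
  ],
)

```text
time_s: 13.75
position: [0.4494, -0.2821, 0.0204]
eef_rot: [0.221, -3.134, 0.002]
ft_force: [0.2, 0.5, 0.3]
finger_gap: 0.0298
grip_force: 0.0
```

Call:
drive_tool(
  deltas=[
    [[0.3,0,0,0,0,0,-8.4],[0.3,0,0,0,0,0,-8.4],[0.3,0,0,0,0,0,-8.4],[0.3,0,0,0,0,0,-8.4],[0.3,0,0,0,0,0,-8.4]],
  ],
)

```text
time_s: 14.25
position: [0.452, -0.2776, 0.0203]
eef_rot: [-1.345, 2.839, -0.0]
ft_force: [-0.2, -0.2, -0.0]
finger_gap: 0.0297
grip_force: 0.0
```

Call:
drive_tool(
  deltas=[
    [[0.3,0,0,0,0,0,-8.4],[0.3,0,0,0,0,0,-8.2],[0.3,0,0,0,0,0,0],[0.3,0,0,0,0,0,0],[0.3,0,0,0,0,0,0]],
  ],
)

```text
time_s: 14.75
position: [0.4522, -0.2777, 0.0202]
eef_rot: [-1.729, 2.623, -0.0]
ft_force: [-0.2, 0.6, -0.2]
finger_gap: 0.0302
grip_force: 0.0
```

```bash
python3 -c "
from h import *
nuts()
t=snap('top')['pixels'][110:260,180:380];s=snap('side')['pixels'][130:330,150:350]
im=np.hstack([cv2.resize(s,(400,400)),cv2.copyMakeBorder(cv2.resize(t,(400,300)),0,100,0,0,cv2.BORDER_CONSTANT)])
cv2.imwrite('pics/b1.png',im[:,:,::-1])"
```

```text
top 0.61 [299. 236.] [ 0.345 -0.15 ] bay -0.243 -0.243
top 0.53 [270. 233.] [ 0.358 -0.05 ] bay -0.247 -0.142
top 0.5 [229. 138.] [0.697 0.095] bay 0.062 0.059
top 0.47 [320. 200.] [ 0.471 -0.224] bay -0.106 -0.294
top 0.42 [239. 232.] [0.36  0.058] bay -0.264 -0.035
top 0.38 [211. 249.] [0.301 0.155] bay -0.339 0.05
side 0.59 [206. 229.] [ 0.347 -0.049] bay -0.258 -0.144
side 0.59 [196. 187.] [0.321 0.151] bay -0.318 0.049
side 0.56 [206. 255.] [ 0.346 -0.15 ] bay -0.242 -0.243
side 0.55 [312. 188.] [0.688 0.103] bay 0.051 0.065
side 0.47 [213. 204.] [0.37 0.06] bay -0.254 -0.031
side 0.45 [313. 201.] [0.676 0.038] bay 0.051 -0.001
side 0.43 [258. 274.] [ 0.472 -0.228] bay -0.104 -0.298
[ 0.4523 -0.2777  0.0201] 14.95
```

View pics/b1.png

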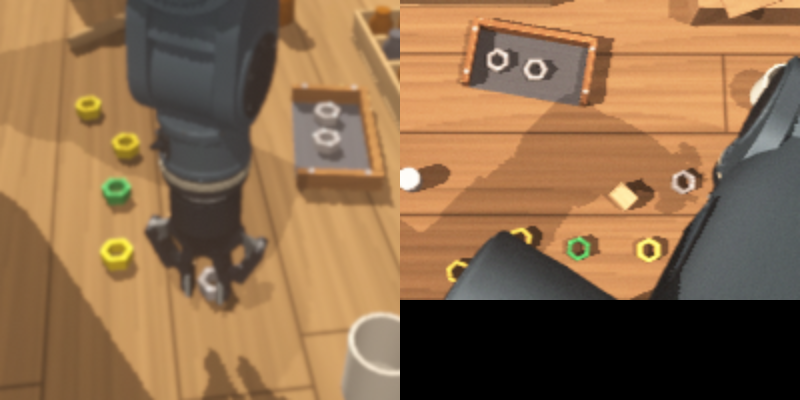

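Call:
drive_tool(
  deltas=[
    [[0.3,0,0,2,0,0,0],[0.3,0,0,1.5,0,0,0],[0.3,0,0,0.5,0,0,0],[0.3,0,0,0,0,0,0],[0.3,-1,0,0,0,0,0]],
  ],
)

```text
time_s: 15.55
position: [0.4565, -0.2691, -0.0193]
eef_rot: [-1.731, 2.621, -0.001]
ft_force: [0.2, 0.2, -0.2]
finger_gap: 0.0297
grip_force: 0.0
```

Call:
drive_tool(
  deltas=[
    [[0.3,-1,0,0,0,0,0],[0.3,-1.5,0,0,0,0,0],[0.3,-1.5,0,0,0,0,0],[0.3,-1.5,0,0,0,0,0],[0.3,-1.5,0,0,0,0,0]],
  ],
)

```text
time_s: 16.05
position: [0.4843, -0.2028, -0.0197]
eef_rot: [-1.734, 2.62, -0.001]
ft_force: [-0.7, -2.9, 2.1]
finger_gap: 0.0295
grip_force: 1.3
```

```bash
python3 -c "
from h import *
nuts()"
```

```text
top 0.64 [241. 234.] [0.352 0.053] bay -0.27 -0.042
top 0.59 [308. 194.] [ 0.493 -0.183] bay -0.092 -0.25
top 0.44 [271. 235.] [ 0.35  -0.053] bay -0.255 -0.146
top 0.41 [228. 144.] [0.678 0.098] bay 0.043 0.059
top 0.39 [246. 148.] [0.661 0.035] bay 0.037 -0.006
side 0.67 [264. 260.] [ 0.494 -0.186] bay -0.09 -0.252
side 0.66 [213. 205.] [0.371 0.053] bay -0.252 -0.038
side 0.63 [196. 187.] [0.319 0.151] bay -0.32 0.049
side 0.56 [206. 257.] [ 0.347 -0.157] bay -0.24 -0.25
side 0.5 [314. 190.] [0.693 0.096] bay 0.057 0.059
side 0.43 [314. 204.] [0.676 0.024] bay 0.053 -0.014
side 0.42 [208. 228.] [ 0.352 -0.047] bay -0.254 -0.14
[ 0.4838 -0.2037 -0.0199] 16.25
```

Call:
drive_tool(
  deltas=[
    [[0.3,-2,0,0,0,0,0],[0.3,-2,0,0,0,0,0],[0.3,-2,0,0,0,0,0],[0.3,-2,0,0,0,0,0],[0.3,-2,0,0,0,0,0]],
  ],
)

```text
time_s: 16.75
position: [0.5228, -0.1121, -0.02]
eef_rot: [1.732, -2.621, -0.0]
ft_force: [0.3, -1.3, 0.1]
finger_gap: 0.0299
grip_force: 1.2
```

Call:
drive_tool(
  deltas=[
    [[0.3,-2,0,0,0,0,0],[0.3,-2,0,0,0,0,0],[0.3,-2,0,0,0,0,0],[0.3,-1.5,0,0,0,0,0],[0.3,-0.8,0,0,0,0,0]],
  ],
)

```text
time_s: 17.25
position: [0.5555, -0.0352, -0.02]
eef_rot: [1.733, -2.62, -0.0]
ft_force: [-0.8, -0.2, -0.3]
finger_gap: 0.03
grip_force: 1.3
```

```bash
python3 -c "
from h import *
nuts()"
```

```text
top 0.65 [231. 140.] [0.69  0.089] bay 0.056 0.052
top 0.38 [367. 155.] [ 0.637 -0.4  ] bay 0.088 -0.439
top 0.36 [247. 148.] [0.662 0.031] bay 0.038 -0.01
side 0.68 [208. 258.] [ 0.352 -0.161] bay -0.234 -0.253
side 0.66 [210. 204.] [0.362 0.063] bay -0.263 -0.03
side 0.63 [281. 213.] [ 0.569 -0.008] bay -0.047 -0.064
side 0.6 [196. 186.] [0.319 0.157] bay -0.321 0.055
side 0.58 [206. 230.] [ 0.349 -0.054] bay -0.256 -0.147
side 0.55 [311. 189.] [0.684 0.098] bay 0.048 0.06
side 0.41 [314. 204.] [0.674 0.024] bay 0.051 -0.015
[ 0.555  -0.0362 -0.02  ] 17.45
```

Call:
drive_tool(
  deltas=[
    [[0.3,4,0,0,0,0,0],[0.3,0,0,-4,0,0,0],[0.3,0,0,0,0,0,8.4],[0.3,0,0,0,0,0,8.4],[0.3,0,0,0,0,0,8.4]],
  ],
)

```text
time_s: 17.95
position: [0.5394, -0.0735, 0.0204]
eef_rot: [-1.109, 2.939, -0.0]
ft_force: [0.4, -0.6, 0.5]
finger_gap: 0.0298
grip_force: 0.0
```

Call:
drive_tool(
  deltas=[
    [[0.3,0,0,0,0,0,8.4],[0.3,0,0,0,0,0,8.4],[0.3,0,0,0,0,0,8.4],[0.3,0,0,0,0,0,8.4],[0.3,0,0,0,0,0,8.2]],
  ],
)

```text
time_s: 18.45
position: [0.5392, -0.0734, 0.0201]
eef_rot: [-0.012, -3.141, 0.0]
ft_force: [-0.1, -0.5, -0.2]
finger_gap: 0.03
grip_force: 0.0
```

Call:
drive_tool(
  deltas=[
    [[0.3,2.5,2,0,0,0,0],[0.3,0,2.4,0,0,0,0],[0.3,0,2,0,0,0,0],[0.3,0,0,0,0,0,0],[0.3,0,0,0,0,0,0]],
  ],
)

```text
time_s: 18.95
position: [0.5145, -0.0091, 0.0202]
eef_rot: [0.001, 3.141, -0.0]
ft_force: [-0.6, 0.8, 0.7]
finger_gap: 0.0299
grip_force: 0.0
```

```bash
python3 -c "
from h import *
nuts()"
```

```text
top 0.47 [211. 247.] [0.309 0.156] bay -0.331 0.052
top 0.41 [230. 141.] [0.687 0.093] bay 0.052 0.055
side 0.7 [314. 191.] [0.693 0.09 ] bay 0.058 0.054
side 0.7 [312. 201.] [0.674 0.04 ] bay 0.049 0.001
side 0.63 [212. 228.] [ 0.364 -0.047] bay -0.242 -0.139
side 0.63 [209. 257.] [ 0.354 -0.156] bay -0.232 -0.247
side 0.61 [195. 188.] [0.317 0.149] bay -0.322 0.046
side 0.46 [282. 216.] [ 0.57  -0.018] bay -0.044 -0.074
[ 0.5146 -0.0094  0.0201] 19.15
```

Call:
drive_tool(
  deltas=[
    [[0.3,0,0,2,0,0,0],[0.3,0,0,1.5,0,0,0],[0.3,0,0,0.5,0,0,0],[0.3,0,-0.2,0,0,0,0],[0.3,-1,0,0,0,0,0]],
  ],
)

```text
time_s: 19.65
position: [0.5244, -0.011, -0.0194]
eef_rot: [-0.002, -3.141, 0.0]
ft_force: [0.5, 0.1, 0.3]
finger_gap: 0.0299
grip_force: 0.0
```

Call:
drive_tool(
  deltas=[
    [[0.3,-1,0,0,0,0,0],[0.3,-1.5,0,0,0,0,0],[0.3,-1.5,0,0,0,0,0],[0.3,-1.5,0,0,0,0,0],[0.3,-1.5,0,0,0,0,0]],
  ],
)

```text
time_s: 20.15
position: [0.5963, -0.0106, -0.0194]
eef_rot: [0.001, 3.141, -0.0]
ft_force: [-1.6, 0.4, 1.0]
finger_gap: 0.0297
grip_force: 1.0
```

Call:
drive_tool(
  deltas=[
    [[0.3,-1.5,0.1,0,0,0,0],[0.3,-1.5,0.1,0,0,0,0],[0.3,-1.2,0,0,0,0,0],[0.3,-0.6,0,0,0,0,0],[0.3,0,0,0,0,0,0]],
  ],
)

```text
time_s: 20.65
position: [0.6438, -0.0086, -0.0198]
eef_rot: [0.001, 3.141, 0.0]
ft_force: [-0.6, 0.1, -0.2]
finger_gap: 0.03
grip_force: 0.0
```

```bash
python3 -c "
from h import *
nuts()"
```

```text
top 0.49 [140. 144.] [0.674 0.416] bay -0.016 0.371
top 0.46 [228. 142.] [0.684 0.102] bay 0.048 0.064
side 0.77 [209. 259.] [ 0.353 -0.165] bay -0.232 -0.256
side 0.7 [192. 188.] [0.307 0.152] bay -0.332 0.047
side 0.46 [208. 226.] [ 0.353 -0.038] bay -0.254 -0.132
side 0.44 [316. 213.] [ 0.673 -0.017] bay 0.057 -0.056
side 0.41 [212. 205.] [0.369 0.055] bay -0.255 -0.037
[ 0.6423 -0.0086 -0.0198] 20.85
```

Now I'll back off, raise the tool and look.

Call:
drive_tool(
  deltas=[
    [[0.3,3,0,0,0,0,0],[0.3,0,0,-4,0,0,0],[0.3,4,0,-4,0,0,0],[0.3,5,0,-2,0,0,0],[0.3,5,0,0,0,0,0]],
  ],
)

```text
time_s: 21.35
position: [0.4811, -0.0086, 0.0765]
eef_rot: [0.001, 3.137, -0.0]
ft_force: [-0.0, 0.7, 1.0]
finger_gap: 0.0299
grip_force: 0.0
```

```bash
python3 -c "
from h import *
nuts()
t=snap('top')['pixels'][110:260,180:380];s=snap('side')['pixels'][130:330,150:350]
im=np.hstack([cv2.resize(s,(400,400)),cv2.copyMakeBorder(cv2.resize(t,(400,300)),0,100,0,0,cv2.BORDER_CONSTANT)])
cv2.imwrite('pics/b2.png',im[:,:,::-1])"
```

```text
top 0.58 [210. 244.] [0.317 0.158] bay -0.323 0.056
top 0.43 [227. 140.] [0.691 0.103] bay 0.055 0.065
side 0.77 [212. 259.] [ 0.36  -0.164] bay -0.226 -0.254
side 0.68 [207. 227.] [ 0.35  -0.043] bay -0.256 -0.137
side 0.65 [315. 188.] [0.697 0.102] bay 0.06 0.066
side 0.57 [315. 213.] [ 0.667 -0.018] bay 0.052 -0.058
side 0.4 [315. 201.] [0.681 0.037] bay 0.056 -0.001
[ 0.4798 -0.0085  0.0746] 21.55
```

View pics/b2.png

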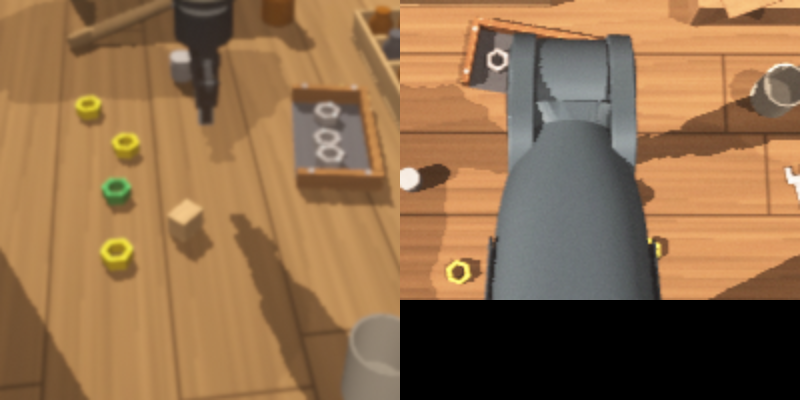

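Nuts show in the bay at about (327,110), (327,138) and (330,153). The last two look close together. I'll move the arm clear and check from the top numerically.

Call:
drive_tool(
  deltas=[
    [[0.3,3,0,-4,0,0,0],[0.3,2,4,-4,0,0,0],[0.3,1,4,-2,0,0,0],[0.3,1,5,0,0,0,0],[0.3,1,5,0,0,0,0]],
  ],
)

```text
time_s: 22.15
position: [0.4057, 0.1651, 0.1683]
eef_rot: [0.003, 3.139, 0.002]
ft_force: [1.2, -1.2, 0.0]
finger_gap: 0.03
grip_force: 0.0
```

Call:
drive_tool(
  deltas=[
    [[0.3,2,5,0,0,0,0],[0.3,2,5,0,0,0,0],[0.3,2,5,0,0,0,0],[0.3,0,0,0,0,0,0],[0.3,0,0,0,0,0,0]],
  ],
)

```text
time_s: 22.65
position: [0.3492, 0.3036, 0.1672]
eef_rot: [-0.003, 3.142, -0.0]
ft_force: [0.3, -0.2, -0.0]
finger_gap: 0.0302
grip_force: 0.0
```

```bash
python3 -c "
from h import *
nuts()
for c,z in(('top',.018),('side',.018)):
    s=snap(c);im=s['pixels'].astype(int)
    T=np.array(s['world_from_camera'])
    m=((im.min(2)>125)&(im.max(2)-im.min(2)<45)).astype(np.uint8)
    n,l,st,ce=cv2.connectedComponentsWithStats(m,connectivity=8)
    for k in range(1,n):
        w=ray(s,ce[k],z);b=((w-M)@ex,(w-M)@ey)
        if -.04<b[0]<.15 and abs(b[1])<.13: print(c,st[k],ce[k].round(1),w.round(3),np.round(b,3))
"
```

```text
top 0.62 [228. 142.] [0.685 0.099] bay 0.049 0.061
top 0.52 [244. 147.] [0.666 0.041] bay 0.041 0.0
top 0.52 [255. 148.] [0.664 0.004] bay 0.045 -0.037
top 0.45 [210. 245.] [0.316 0.158] bay -0.324 0.055
top 0.44 [300. 236.] [ 0.346 -0.153] bay -0.242 -0.246
top 0.43 [270. 236.] [ 0.348 -0.05 ] bay -0.257 -0.144
top 0.41 [239. 229.] [0.369 0.057] bay -0.255 -0.035
side 0.64 [193. 188.] [0.31  0.147] bay -0.329 0.043
side 0.53 [207. 261.] [ 0.347 -0.169] bay -0.238 -0.261
side 0.52 [209. 229.] [ 0.357 -0.052] bay -0.248 -0.145
side 0.51 [316. 214.] [ 0.671 -0.025] bay 0.057 -0.063
side 0.51 [211. 205.] [0.364 0.054] bay -0.259 -0.038
side 0.46 [316. 191.] [0.697 0.087] bay 0.063 0.051
side 0.45 [312. 202.] [0.672 0.034] bay 0.048 -0.005
[0.3499 0.3014 0.1674] 22.85
top [217 124   1   1   1] [217. 124.] [0.746 0.139] [0.102 0.111]
top [224 134  10  12  61] [228.5 139.3] [0.688 0.097] [0.053 0.06 ]
top [276 134   1   1   1] [276. 134.] [ 0.708 -0.073] [ 0.102 -0.104]
top [242 139  22  12 131] [252.5 144.5] [0.669 0.011] [ 0.049 -0.028]
top [213 145   1   1   1] [213. 145.] [0.667 0.152] [0.023 0.11 ]
top [272 155   1   2   2] [272.  155.5] [ 0.629 -0.058] [ 0.021 -0.103]
side [307 181  13   8  58] [313.2 184.8] [0.689 0.098] [0.054 0.06 ]
side [307 194  16  17 153] [313.9 202.1] [0.67  0.011] [ 0.05  -0.028]
side [305 214   2   2   3] [305.3 214.3] [ 0.632 -0.041] [ 0.021 -0.086]
side [333 215   2   1   2] [333.5 215. ] [ 0.712 -0.053] [ 0.102 -0.085]
```

From the top, the joined blob is 22 px wide with an area of 131. A single nut is 10 px wide with an area of 61, so B and C lie side by side and flat, about 49 mm inside the mouth. Handing in.

```bash
python3 -c "
from plant import r
print(r.hand_in())"
```

```text
the job is handed in; nothing more can be done
None
```

All three steel nuts were swept into the bay, and the final camera check shows them flat about 5 cm past the mouth line; I handed the job in at about 23 s, and the hand-in returned no verdict.

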